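# Tip the platen rollers from their pan into the V-trough and close up the row

### The arm

A 7-joint arm with a two-finger parallel gripper is mounted at the origin on the work surface. World frame = base frame: x ahead of the robot, y to its left, z up, the work surface at z = 0. Lengths are in m, angles in degrees, forces in N, time in s.
With the tool pointing down it reaches from about 0.4 to 0.9 m from the base axis. Payload 5.5 kg.
Tool frame: the origin (TCP) lies at the very end of the fingers, on their centre line; the grasp point (between the pads) lies 19 mm behind it; z points along the fingers, y is the line along which they close (so a half turn about z gives the same grasp; the last joint's range is limited). The gripper opens to 92 mm and grips with 3 to 60 N. Pads are 19 mm wide; open, the fingers measure 130 mm over their backs; the gripper's body (75 mm by 190 mm) begins 47 mm behind the grasp point.
Start: joints at [87.502, 28.699, -24.465, 88.831, 12.651, 65.22, -12.049], TCP at [0.196, -0.62, 0.227] pointing down, gripper open.
Joint ranges: [-164.97, 164.97], [-17.58, 116.51], [-87.97, 89.64], [11.32, 138.91], [-80.73, 260.73], [10.89, 115.49], [-147.41, 147.41]. Speed limits (degrees/s): [147.25, 147.25, 180, 180, 180, 180, 180].

### API

Orientations are given as a 3x3 rotation matrix whose columns are the frame's x, y, z axes.
In Python, from station import arm gives the robot as it stands. The module is installed in compiled form; this text tells all that it offers.
- The arm moves only by the tool step_arm, never from a script. Its arguments are lists of equal length, an entry for each row: "grip": the opening, from 0 (shut) to 1 (fully open); "translation": the shift along the tool's x, y, z in mm, a list of three; "twist": the turn about the tool's z in rad. A call has exactly 8 rows; each row shifts and turns the commanded pose from where the row before left it, along the tool's axes as they then stand; what a row does not reach is not made up. A row lasts 1/12 s, in which the tool goes at most 41.7 mm and 7.16 degrees, less where a joint would pass 70% of its speed; a pose out of reach is approached as far as the arm can. A call is refused whole if a number of a shift passes 41.7 or a number of a turn 0.125, either way. A call with a gripper value outside its range is refused whole. The fingers move at their own pace and stop on an object; the grip force is fixed at half the most. Time passes only in rows, so rows that do not move let the fingers close, or fill a call up. It gives the time, the measured TCP pose, the force, the opening and the grip force at its end, in the units of the state.
- arm.sense(): the state, without advancing time (a new reading comes with each control period).
- arm.grab_frame(name): name is "side" or "top" or "wrist"; returns the picture (480x640x3 uint8, red, green, blue); there is no depth.
- arm.camera_info(name): a dict with "fx", "fy", "cx", "cy" (pixels), "camera_from_world" (4x4, takes a point from world to camera coordinates); the wrist camera has in their place "T_tool_cam" (4x4, takes a point from camera to tool coordinates, whose origin is the TCP and whose axes are the flange's). Camera axes: x right, y down, z forward; pixel columns grow to the right and rows downward; lengths in m; the calibration is good to about 2 mm. A picture is of the moment at which its call begins: read the wrist's pose just before it. camera_info takes no time and is no camera call.
- arm.job_done(): hands the job in; it is judged then, once.
The state is a dict: "clock": time; "joint_positions": joint angles; "qd": joint speeds; "effort": joint torques, N m; "tool_pos": TCP position; "eef_rot": TCP orientation; "contact_force": force on the tool from outside, world axes, zero at the start; "ft_torque": the same for the moment, N m; "gripper_width": finger opening in m; "grasp_force": force on a finger pad.
Only numpy, scipy, OpenCV 4.12 (cv2) and the standard library are available. Lean on these libraries where they do the work, as an engineer would, in place of code of your own. Each camera call takes 0.05 s, during which the arm holds its last target. There are 200 camera calls.

### The job

Lift the roller pan by its grip bar, carry it over the V-trough and tip it so that all three rollers roll out over its open lip and come to lie in one line along the fold; keep the lip close to the trough so that they roll in gently and none falls on the bench. Set the empty pan back upright and square on its rubber mat, then slide the row along the fold until the rollers touch end to end and the first is against the trough's stop plate. Leave the clock case, the bowl and the screwdriver alone.

Things in the scene. Friction and masses are not known exactly. Their poses are not given: they have to be found in the camera images.
- pan: loose aluminium pan, 0.4 kg empty, 126 (x) by 230 (y) mm, 102 mm high over its grip bar. Origin: on its underside below the floor's middle, z up. Open lip at -x, back wall 34 mm high at +x, side walls 26 mm. Two dividers make 3 lanes 67 mm wide along y, each open at the lip, one roller lying across each. Stands on two cross feet at x = -28 to -16 and 40 to 52 mm; ahead of the front foot nothing reaches below the floor
- pan_grip (a point): centre of the pan's grip bar, at x = 8, y = 0, z = 90 mm of the pan, axes as the pan's: level flat steel bar along y, 14 mm thick (x), 24 mm high, 230 mm long, an upright at each end. Pinch it from above across its thickness in mid-length, close to the loaded pan's centre of mass. Rollers pass beneath it with about 20 mm to spare
- pan_lip (a point): middle of the lip's edge, on top of the 3 mm floor: x = -57, y = 0, z = 41 mm of the pan, axes as the pan's. The floor rises 18 degrees from the back wall to the lip, so the rollers rest at the back until the pan is tipped lip-down by more than that; 40 to 45 degrees empties it surely
- roller1: black rubber-covered roller with a bare steel journal at each end, one of three alike: 60 mm long over the journals, 26 mm in diameter over the 50 mm rubber, journals 14 mm in diameter, about 90 g, rigid. Origin at its centre, its y axis is the roller's axis. It starts in the -y side lane of the pan, lying along the pan's y, free to roll.
- roller2: black rubber-covered roller with a bare steel journal at each end, one of three alike: 60 mm long over the journals, 26 mm in diameter over the 50 mm rubber, journals 14 mm in diameter, about 90 g, rigid. Origin at its centre, its y axis is the roller's axis. It starts in the middle lane of the pan, lying along the pan's y, free to roll.
- roller3: black rubber-covered roller with a bare steel journal at each end, one of three alike: 60 mm long over the journals, 26 mm in diameter over the 50 mm rubber, journals 14 mm in diameter, about 90 g, rigid. Origin at its centre, its y axis is the roller's axis. It starts in the +y side lane of the pan, lying along the pan's y, free to roll.
- trough: fixed V-trough: steel angle 320 mm long, open side up in wooden saddles, 75 mm flanks at 45 degrees, 5 mm thick. Origin on the bench under its middle, z up; the fold runs level along y, open at y = -160 mm, stop plate at +y. Fold line at z = 25 mm; rims' inner edges at z = 78, x = +-53 mm, all within x = +-58 mm. A roller lying in the fold has its axis at x = 0, z = 43.4 mm
- trough_stop (a point): where the first roller's end must come: on the inner face of the stop plate (dark steel, 8 mm thick, top at z = 85 mm) at the height of a lying roller's axis; x = 0, y = 150, z = 43.4 mm of the trough, axes as the trough's. The row fully home has its centres at the trough's y = 120, 60 and 0 mm
- mat: fixed black rubber mat, 200 mm (x) by 290 mm (y), 3 mm thick, the pan's parking place. Origin at the centre of its underside. The pan starts on it, and is to be put back about its middle with its y along the mat's y
- clock_case: bystander: grey clock case with a strap handle, 110 x 150 mm, 127 mm high over the strap, 1.6 kg, loose. Origin at the centre of its underside
- bowl: bystander: black plastic bowl, 130 mm across, 55 mm high, loose. Origin at the centre of its underside
- screwdriver: bystander: screwdriver lying on the bench, 170 mm long, loose. Origin near its middle, at the bench

How it is judged (in metres and radians):
On the way, in this order (a step that is already met when the one before it is completed fails the run):
1. the pan is lifted at least 30 mm off its mat with all three rollers aboard (height (world z) of pan above 0.033 m and x of roller1 in the frame of pan between -0.06 and 0.07 m and y of roller1 in the frame of pan between -0.11 and 0.11 m and z of roller1 in the frame of pan between 0.005 and 0.06 m and x of roller2 in the frame of pan between -0.06 and 0.07 m and y of roller2 in the frame of pan between -0.11 and 0.11 m and z of roller2 in the frame of pan between 0.005 and 0.06 m and x of roller3 in the frame of pan between -0.06 and 0.07 m and y of roller3 in the frame of pan between -0.11 and 0.11 m and z of roller3 in the frame of pan between 0.005 and 0.06 m), for 0.2 s.
2. the pan is tipped by more than 15 degrees with its lip over the trough (angle between pan's own z axis and vertical above 0.26 rad and x of pan_lip in the frame of trough between -0.07 and 0.07 m and y of pan_lip in the frame of trough between -0.15 and 0.15 m), for 0.1 s.
3. all three rollers lie in line in the fold of the trough (x of roller1 in the frame of trough between -0.006 and 0.006 m and y of roller1 in the frame of trough between -0.16 and 0.15 m and z of roller1 in the frame of trough between 0.037 and 0.05 m and angle between the y axis of each of roller1, roller2, roller3 and the y axis of trough, either way round below 0.12 rad and x of roller2 in the frame of trough between -0.006 and 0.006 m and y of roller2 in the frame of trough between -0.16 and 0.15 m and z of roller2 in the frame of trough between 0.037 and 0.05 m and x of roller3 in the frame of trough between -0.006 and 0.006 m and y of roller3 in the frame of trough between -0.16 and 0.15 m and z of roller3 in the frame of trough between 0.037 and 0.05 m), for 0.3 s.
At the end, for the whole second after the job is handed in: All three rollers lie at rest in the fold (within 6 mm and 7 degrees of it), up against the stop plate with at most 8 mm of gaps in all; the pan stands upright at rest on its mat, centre within 45 mm of the mat's centre, turned less than 15 degrees from it (all of step 3 and y of each of roller1, roller2, roller3 in the frame of trough above -0.008 m and linear speed of each of roller1, roller2, roller3, pan below 0.03 m/s and horizontal distance between pan and mat below 0.045 m and height (world z) of pan below 0.008 m and angle between pan's own z axis and vertical below 0.06 rad and angle between the y axis of pan and the y axis of mat, either way round below 0.26 rad); the robot touches nothing.
It fails at once if a roller falls on the bench (height (world z) of any of roller1, roller2, roller3 below 0.018 m).
It fails at once if a roller is thrown or dropped into the trough from a height (faster than 1.4 m/s) (linear speed of any of roller1, roller2, roller3 above 1.4 m/s).
It fails at once if the clock case, the bowl or the screwdriver is moved by more than 20 mm (distance of any of clock_case, bowl, screwdriver from where it was at the start of the episode above 0.02 m).
It also fails if it takes over 67 s, if anything falls off the work surface, if the arm or the gripper's body presses on something with over 40 N, if the wrist force passes 120 N, or if a joint passes its speed limit or range.

## Working session

There is one attempt and no reset: what is moved stays moved. The work goes in short steps, Python scripts to look and compute and a tool call to move; the robot and the scene stay as the last step left them, time stands still between calls to the robot, and variables do not carry over. Pictures are saved under pics/ and viewed, at most 10 in all, crops included, and the job is handed in when it is done.

Besides the shell and the picture viewer there is one more tool, called after ">>>" as name(argument=value, ...) on one line, values as JSON. step_arm: Moves the arm, as the interface text tells. Its arguments: {"type":"object","properties":{"grip":{"type":"array"},"translation":{"type":"array"},"twist":{"type":"array"}},"required":["grip","translation","twist"]}

```bash
mkdir -p pics; ls; python3 - <<'E'
from station import arm
import cv2,numpy as np
np.set_printoptions(precision=4,suppress=True)
for n in ("top","side"):
    im=arm.grab_frame(n); cv2.imwrite(f"pics/{n}0.png",im[:,:,::-1])
    i=arm.camera_info(n); print(n,i["fx"],i["fy"],i["cx"],i["cy"]);print(np.array(i["camera_from_world"]))
print(arm.camera_info("wrist"))
s=arm.sense();print(s)
E
```

```text
pics
top 443.61406861040655 443.61406861040655 322.2672892375776 246.11420995514342
[[-0.0046 -0.9999 -0.0114  0.0435]
 [-0.9875  0.0063 -0.1572  0.6193]
 [ 0.1573  0.0106 -0.9875  1.0626]
 [ 0.      0.      0.      1.    ]]
side 547.0277404051935 547.0277404051935 317.8307745201439 238.9203828190114
[[ 0.9234 -0.3837  0.0018 -0.541 ]
 [-0.2731 -0.6605 -0.6993  0.2567]
 [ 0.2695  0.6453 -0.7148  0.981 ]
 [ 0.      0.      0.      1.    ]]
{'fx': 332.3541726877549, 'fy': 332.3541726877549, 'cx': 318.3277080973269, 'cy': 240.71538882214492, 'T_tool_cam': array([[-0.0005, -0.9673, -0.2535,  0.0688],
       [ 1.    , -0.0006,  0.0004, -0.0009],
       [-0.0006, -0.2535,  0.9673, -0.1587],
       [ 0.    ,  0.    ,  0.    ,  1.    ]])}
{'clock': 0.1, 'joint_positions': array([ 87.502 ,  28.7491, -24.4541,  88.8849,  12.6519,  65.2209,
       -12.0479]), 'qd': array([ 0.0092, -0.1488, -0.0333, -0.1383, -0.0874, -0.0125,  0.0106]), 'effort': array([ -0.0118, -56.7878,  -5.8392, -27.9916,  -0.0691,   0.0241,
         0.0001]), 'tool_pos': array([ 0.1961, -0.6191,  0.2258]), 'eef_rot': array([[ 0.9533,  0.3021, -0.0005],
       [ 0.3021, -0.9533,  0.0017],
       [ 0.    , -0.0018, -1.    ]]), 'contact_force': array([-0.7501, -0.4528,  0.1214]), 'ft_torque': array([-0.0247, -0.0213,  0.0122]), 'grasp_force': 0.0, 'gripper_width': 0.09170175000934747}
```

View pics/top0.png

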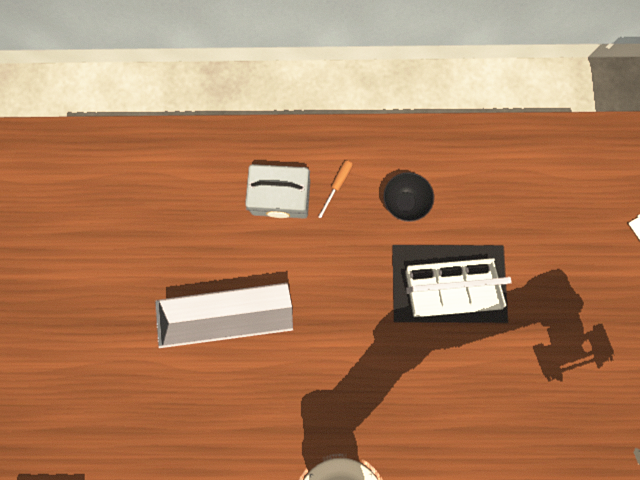

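View pics/side0.png

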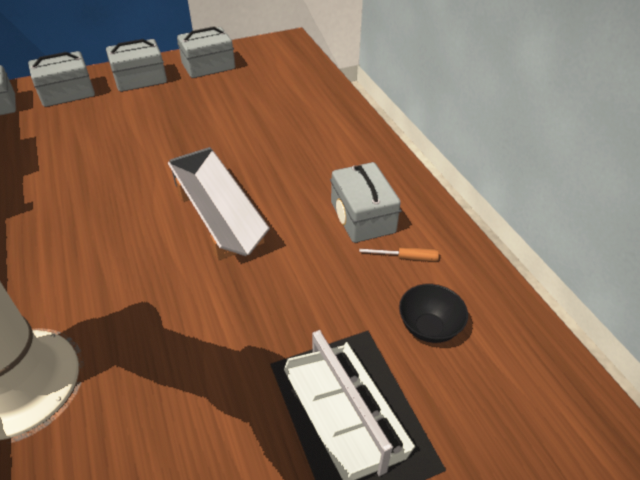

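The top view has the pan at about (457,287) on its mat, lip towards the robot and bar ends near (410,287) and (511,281). The trough is at about (225,315) with its stop plate on the left. The clock case is at (278,190), beyond the trough. The side view confirms the three rollers lie at the back wall.

The tool cannot be tilted. I plan to hook the pan's front foot on the trough's +x rim and tip it there by pushing the loosely caged bar.

```bash
cat > h.py <<'E'
import numpy as np,cv2
from station import arm
np.set_printoptions(precision=4,suppress=True)
def ray(n,u,v,z,s=None):
    i=arm.camera_info(n); d=np.array([(u-i["cx"])/i["fx"],(v-i["cy"])/i["fy"],1.])
    if n=="wrist":
        T=np.eye(4);T[:3,:3]=s["eef_rot"];T[:3,3]=s["tool_pos"];T=T@i["T_tool_cam"]
    else: T=np.linalg.inv(i["camera_from_world"])
    w=T[:3,:3]@d; o=T[:3,3]
    return o+w*(z-o[2])/w[2]
def quads(m,box):
    k=np.zeros_like(m);x0,y0,x1,y1=box;k[y0:y1,x0:x1]=m[y0:y1,x0:x1]
    c=max(cv2.findContours(k,cv2.RETR_EXTERNAL,cv2.CHAIN_APPROX_NONE)[0],key=cv2.contourArea)
    return c
E
python3 - <<'E'
from h import *
im=cv2.imread("pics/top0.png"); hsv=cv2.cvtColor(im,cv2.COLOR_BGR2HSV)
br=((hsv[...,1]<60)&(hsv[...,2]>70)).astype(np.uint8)*255
dk=(im.max(2)<45).astype(np.uint8)*255
notwood=(hsv[...,1]<90).astype(np.uint8)*255
for nm,m,box,z in (("trough",notwood,(140,265,310,365),.078),("mat",dk,(380,235,520,330),.003),("pan",br,(400,240,520,330),.105),("clock",br,(235,155,320,225),.1)):
    c=quads(m,box); h=cv2.convexHull(c); a=cv2.approxPolyDP(h,4,True)[:,0]
    print(nm,cv2.contourArea(c))
    for p in a: print(p,ray("top",*p,z)[:2])
for p in ((247,213),(309,217),(303,214),(330,213)): print(p,ray("top",*p,0)[:2])
E
python3 - <<'E'
import cv2
im=cv2.imread("pics/top0.png"); a=cv2.resize(im[235:360,145:315],None,fx=4,fy=4); b=cv2.resize(im[235:335,385:525],None,fx=4,fy=4)
import numpy as np
cv2.imwrite("pics/c1.png",a[:, :680]);cv2.imwrite("pics/c2.png",b)
E
```

```text
trough 6342.5
[288 285] [0.5206 0.1228]
[291 330] [0.414  0.1148]
[159 347] [0.3758 0.427 ]
[156 300] [0.4863 0.4402]
mat 921.5
[394 310] [ 0.4608 -0.1415]
[408 294] [ 0.5012 -0.1785]
[506 307] [ 0.467  -0.4262]
[507 321] [ 0.4319 -0.4263]
[394 321] [ 0.4332 -0.1407]
pan 4795.5
[510 278] [ 0.5322 -0.3997]
[502 309] [ 0.4605 -0.3761]
[413 316] [ 0.4454 -0.1699]
[405 271] [ 0.5501 -0.1549]
[408 265] [ 0.5642 -0.1625]
[494 258] [ 0.5796 -0.3654]
clock 2944.5
[250 165] [0.8152 0.2169]
[307 168] [0.8063 0.0762]
[306 216] [0.6854 0.0785]
[253 214] [0.6913 0.207 ]
[247 209] [0.7038 0.2218]
(247, 213) [0.7176 0.2401]
(309, 217) [0.7056 0.0754]
(303, 214) [0.7139 0.0913]
(330, 213) [0.716  0.0197]
```

View pics/c2.png

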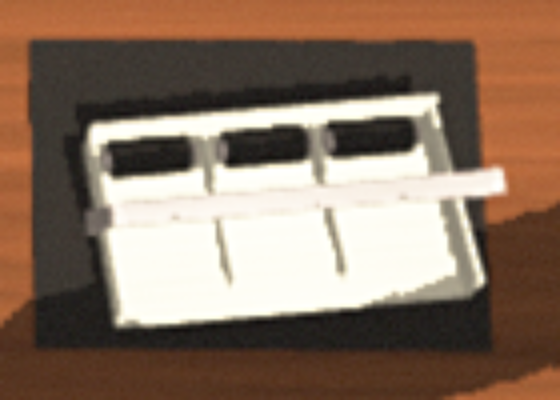

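The crop shows the bar's top face from about (108,214) to (505,181), which is (412,288.5) to (511.3,280.3) in the full picture. The mat corners in the crop are (30,40), (473,42), (490,347) and (37,347).

```bash
python3 - <<'E'
from h import *
f=lambda p,z:ray("top",385+p[0]/4,235+p[1]/4,z)[:2]
a,b=f((108,214),.105),f((505,181),.105); d=a-b
print("bar",a,b,np.linalg.norm(d),"mid",(a+b)/2,"yaw",np.degrees(np.arctan2(-d[0],d[1])))
m=[f(p,.003) for p in((30,40),(473,42),(490,347),(37,347))];print("mat",m,np.mean(m,0))
for p in ((88,125),(438,96),(118,325),(485,290)):print("pan edge",f(p,.03))
s=arm.sense(); print(s["tool_pos"],np.degrees(np.arctan2(s["eef_rot"][1,0],s["eef_rot"][0,0])))
E
```

```text
bar [ 0.5089 -0.1699] [ 0.5269 -0.4022] 0.23300724859765498 mid [ 0.5179 -0.286 ] yaw 4.435807414371053
mat [array([ 0.6286, -0.1426]), array([ 0.6255, -0.4301]), array([ 0.43  , -0.4274]), array([ 0.4313, -0.1413])] [ 0.5289 -0.2853]
pan edge [ 0.5697 -0.1736]
pan edge [ 0.5868 -0.3949]
pan edge [ 0.4448 -0.1878]
pan edge [ 0.4653 -0.416 ]
[ 0.1961 -0.6191  0.2258] 17.582560218860298
```

View pics/c1.png

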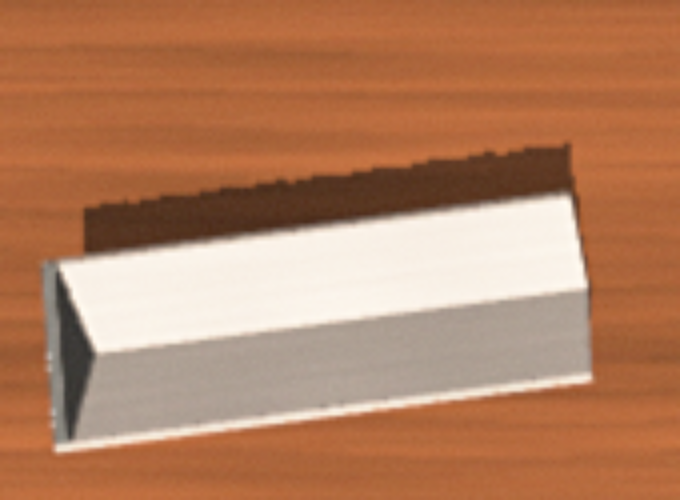

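The crop shows the +x rim's inner edge from about (60,262) to (572,194) and the fold from (97,352) to (585,289). The stop plate is at the left end. That puts the trough's middle near (0.449, 0.276), yawed about 6.5°. I'll move over the pan now.

>>> step_arm(grip=[1, 1, 1, 1, 1, 1, 1, 1], translation=[[34, -18, 0], [34, -18, 0], [34, -18, 0], [34, -18, 0], [34, -18, 0], [34, -18, 0], [34, -18, 0], [34, -18, 0]], twist=[0, 0, 0, 0, 0, 0, 0, 0])

```text
clock: 0.77
tool_pos: [0.4129, -0.3986, 0.2265]
eef_rot: [[0.953, 0.302, -0.0], [0.302, -0.953, 0.0], [-0.0, -0.0, -1.0]]
contact_force: [0.1, -1.3, -0.6]
gripper_width: 0.0917
grasp_force: 0.0
```

>>> step_arm(grip=[1, 1, 1, 1, 1, 1, 1, 1], translation=[[34, -18, 0], [34, -18, 0], [34, -18, 0], [34, -18, 0], [0, 0, 0], [0, 0, 0], [0, 0, 0], [0, 0, 0]], twist=[0, 0, 0, 0, -0.122, -0.122, -0.122, -0.122])

```text
clock: 1.43
tool_pos: [0.52, -0.2898, 0.2262]
eef_rot: [[0.695, 0.719, -0.001], [0.719, -0.695, 0.0], [-0.0, -0.001, -1.0]]
contact_force: [-0.6, -0.4, -0.8]
gripper_width: 0.0919
grasp_force: 0.0
```

>>> step_arm(grip=[1, 1, 1, 1, 1, 1, 1, 1], translation=[[0, 0, 0], [0, 0, 0], [0, 0, 0], [0, 0, 0], [0, 0, 0], [0, 0, 0], [0, 0, 0], [0, 0, 0]], twist=[-0.122, -0.122, -0.122, -0.122, -0.122, -0.122, -0.122, 0])

```text
clock: 2.1
tool_pos: [0.5196, -0.2905, 0.2261]
eef_rot: [[-0.082, 0.997, -0.001], [0.997, 0.082, 0.001], [0.001, -0.001, -1.0]]
contact_force: [0.6, 0.4, -0.4]
gripper_width: 0.092
grasp_force: 0.0
```

```bash
cat >> h.py <<'E'
def yaw(s): return np.degrees(np.arctan2(s["eef_rot"][1,0],s["eef_rot"][0,0]))
def go(p,psi):
    "tool-frame shift (mm, yaw as now) and twist (rad) to reach p, psi"
    s=arm.sense(); d=s["eef_rot"].T@(np.array(p)-s["tool_pos"])*1000
    print("clock",s["clock"],"at",s["tool_pos"],yaw(s),"shift",d.round(1),"twist",np.radians(yaw(s)-psi).round(4))
E
python3 - <<'E'
from h import *
s=arm.sense(); im=arm.grab_frame("wrist"); cv2.imwrite("pics/w1.png",im[:,:,::-1]); print(s["joint_positions"]); go([.518,-.286,.226],94.4)
E
```

```text
[ 63.136   29.0868 -49.3673  96.4488  23.841   65.6799  11.9777]
clock 2.15 at [ 0.5197 -0.2905  0.2262] 94.33103807328334 shift [ 4.6 -1.3  0.2] twist -0.0012
```

View pics/w1.png

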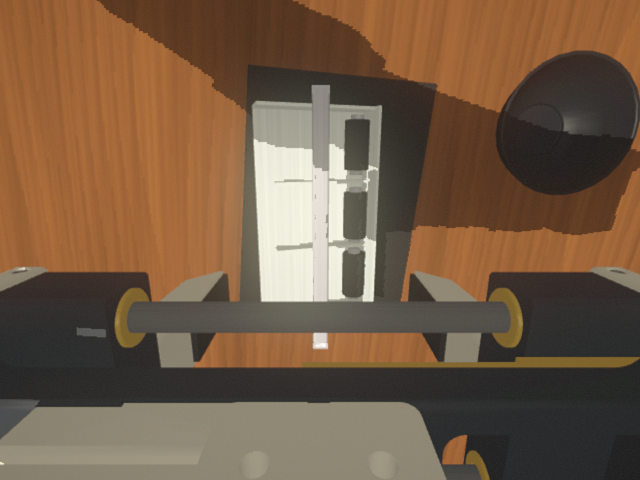

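The wrist view shows the bar upright in the picture, from (321,86) to (320,347), midway between the fingers, with all three rollers at the back wall. I'll check this with rays.

```bash
python3 - <<'E'
from h import *
s=arm.sense()
a=ray("wrist",320.5,86,.105,s)[:2];b=ray("wrist",320,347,.105,s)[:2];d=a-b
m=(a+b)/2;y=np.degrees(np.arctan2(-d[0],d[1]));print(a,b,np.linalg.norm(d),m,y)
go([*m,.083],90+y)
E
```

```text
[ 0.513  -0.1709] [ 0.5301 -0.3988] 0.2285613558960194 [ 0.5215 -0.2849] 4.277203990597215
clock 2.15 at [ 0.5197 -0.2905  0.2262] 94.33103807328334 shift [  5.3   2.3 143.2] twist 0.0009
```

>>> step_arm(grip=[1, 1, 1, 1, 1, 1, 1, 1], translation=[[3, 0, 20], [2, 1, 25], [0, 0, 25], [0, 0, 25], [0, 0, 20], [0, 0, 15], [0, 0, 10], [0, 0, 5]], twist=[0, 0, 0, 0, 0, 0, 0, 0])

```text
clock: 2.82
tool_pos: [0.5201, -0.2851, 0.0804]
eef_rot: [[-0.076, 0.997, -0.001], [0.997, 0.076, 0.001], [0.001, -0.001, -1.0]]
contact_force: [0.4, 0.1, 0.4]
gripper_width: 0.0917
grasp_force: 0.0
```

>>> step_arm(grip=[0.6, 0.4, 0.3, 0.2, 0, 0, 0, 0], translation=[[0, 0, 0], [0, 0, 0], [0, 0, 0], [0, 0, 0], [0, 0, 0], [0, 0, 0], [0, 0, 0], [0, 0, 0]], twist=[0, 0, 0, 0, 0, 0, 0, 0])

```text
clock: 3.48
tool_pos: [0.5207, -0.2855, 0.0819]
eef_rot: [[-0.078, 0.997, 0.0], [0.997, 0.078, -0.0], [-0.0, 0.0, -1.0]]
contact_force: [0.2, -0.2, 0.5]
gripper_width: 0.0434
grasp_force: 0.0
```

>>> step_arm(grip=[0, 0, 0, 0, 0, 0, 0, 0], translation=[[0, 0, 0], [0, 0, 0], [0, 0, 0], [0, 0, 0], [0, 0, 0], [0, 0, 0], [0, 0, 0], [0, 0, 0]], twist=[0, 0, 0, 0, 0, 0, 0, 0])

```text
clock: 4.15
tool_pos: [0.5207, -0.2854, 0.0817]
eef_rot: [[-0.078, 0.997, 0.0], [0.997, 0.078, 0.0], [0.0, 0.0, -1.0]]
contact_force: [1.1, 0.4, -1.4]
gripper_width: 0.0138
grasp_force: 30.0
```

>>> step_arm(grip=[0, 0, 0, 0, 0, 0, 0, 0], translation=[[0, 0, -4], [0, 0, -8], [0, 0, -12], [0, 0, -15], [0, 0, -18], [0, 0, -18], [0, 0, -15], [0, 0, -10]], twist=[0, 0, 0, 0, 0, 0, 0, 0])

```text
clock: 4.82
tool_pos: [0.5217, -0.2856, 0.1849]
eef_rot: [[-0.078, 0.997, 0.003], [0.997, 0.078, -0.002], [-0.002, 0.003, -1.0]]
contact_force: [1.1, 0.2, -6.2]
gripper_width: 0.0139
grasp_force: 30.0
```

```bash
python3 - <<'E'
from h import *
# trough refine, from top0 crop pixels
f=lambda p,z:ray("top",145+p[0]/4,235+p[1]/4,z)[:2]
for nm,P,z in (("+x rim",((60,262),(572,194)),.078),("-x rim",((70,440),(588,376)),.078),("fold",((97,352),(585,289)),.025)):
    a,b=[f(p,z) for p in P]; d=a-b; print(nm,a,b,np.linalg.norm(d),np.degrees(np.arctan2(-d[0],d[1])))
for p in ((45,262),(57,440)): print("stop top", f(p,.085))
s=arm.sense();print(s["gripper_width"],s["grasp_force"],s["contact_force"],s["ft_torque"])
im=arm.grab_frame("top");cv2.imwrite("pics/top1.png",im[:,:,::-1])
im=arm.grab_frame("side");cv2.imwrite("pics/side1.png",im[:,:,::-1])
E
```

```text
+x rim [0.485  0.4305] [0.5242 0.1228] 0.3101679826220909 7.255577291308112
-x rim [0.3804 0.419 ] [0.4163 0.1125] 0.30859394818114766 6.6866810678304205
fold [0.431  0.4242] [0.4685 0.1189] 0.307632659983284 7.018990749795997
stop top [0.4848 0.4368]
stop top [0.3808 0.4241]
0.013884508815174274 29.99492973089218 [ 1.0812  0.1623 -6.2376] [ 0.0132 -0.1826  0.0153]
```

The pan is lifted level. The wrist reads 6.2 N, close to the loaded pan's weight. Next I carry it to the trough's +x side.

>>> step_arm(grip=[0, 0, 0, 0, 0, 0, 0, 0], translation=[[5, 0.7, 0], [12, 1.6, 0], [20, 2.7, 0], [28, 3.9, 0], [34, 4.7, 0], [34, 4.7, 0], [34, 4.7, 0], [34, 4.7, 0]], twist=[0, 0, 0, 0, 0, 0, 0, 0])

```text
clock: 5.58
tool_pos: [0.5311, -0.0797, 0.1807]
eef_rot: [[-0.079, 0.997, -0.002], [0.997, 0.079, 0.001], [0.001, -0.002, -1.0]]
contact_force: [0.9, -0.1, -6.9]
gripper_width: 0.0136
grasp_force: 30.0
```

>>> step_arm(grip=[0, 0, 0, 0, 0, 0, 0, 0], translation=[[34, 4.7, 0], [34, 4.7, 0], [34, 4.7, 0], [34, 4.7, 0], [34, 4.7, 0], [34, 4.7, 0], [34, 4.7, 0], [34, 4.7, 0]], twist=[0, 0, 0, 0, 0, 0, 0, 0])

```text
clock: 6.25
tool_pos: [0.5468, 0.1938, 0.1805]
eef_rot: [[-0.079, 0.997, -0.003], [0.997, 0.079, -0.0], [0.0, -0.003, -1.0]]
contact_force: [0.4, 0.3, -6.9]
gripper_width: 0.0138
grasp_force: 30.0
```

>>> step_arm(grip=[0, 0, 0, 0, 0, 0, 0, 0], translation=[[34, 4.7, 0], [28, 3.9, 0], [22, 3, 0], [14, 1.9, 0], [8, 1.1, 0], [2, 0, 0], [0, 0, 0], [0, 0, 0]], twist=[0, 0, 0, -0.01, -0.011, -0.011, -0.012, 0])

```text
clock: 6.92
tool_pos: [0.5547, 0.2984, 0.181]
eef_rot: [[-0.122, 0.993, -0.001], [0.993, 0.122, -0.002], [-0.002, -0.001, -1.0]]
contact_force: [0.6, 0.6, -6.9]
gripper_width: 0.0137
grasp_force: 30.0
```

```bash
python3 - <<'E'
from h import *
im=arm.grab_frame("side");cv2.imwrite("pics/side2.png",im[:,:,::-1])
im=arm.grab_frame("top");cv2.imwrite("pics/top2.png",im[:,:,::-1])
go([.556,.2998,.141],97)
E
```

```text
clock 7.0167 at [0.5553 0.298  0.1813] 96.85734901103186 shift [ 1.8  0.9 40.3] twist -0.0025
```

View pics/side2.png

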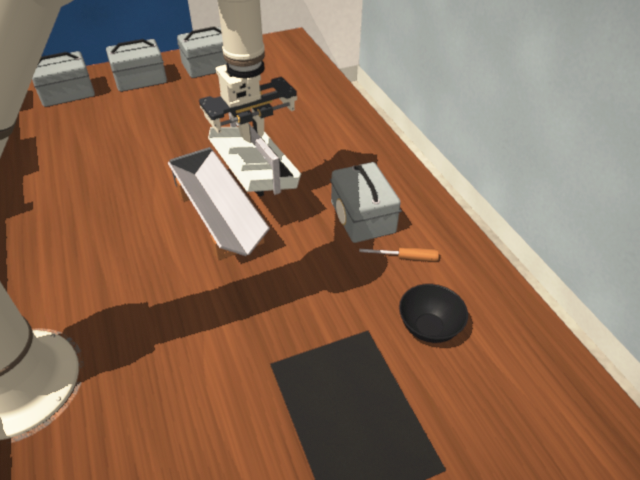

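The side view shows the pan level and loaded at about (255,160), beside the trough's +x rim, with clear space to the clock case. I lower it next.

>>> step_arm(grip=[0, 0, 0, 0, 0, 0, 0, 0], translation=[[1, 0, 5], [0, 0, 9], [0, 0, 10], [0, 0, 10], [0, 0, 8], [0, 0, 5], [0, 0, 2], [0, 0, 0]], twist=[0, 0, 0, 0, 0, 0, 0, 0])

```text
clock: 7.68
tool_pos: [0.5543, 0.3009, 0.1318]
eef_rot: [[-0.122, 0.993, -0.001], [0.993, 0.122, -0.0], [-0.0, -0.001, -1.0]]
contact_force: [0.1, -0.2, -8.3]
gripper_width: 0.0138
grasp_force: 30.0
```

>>> step_arm(grip=[0, 0, 0, 0, 0, 0, 0, 0], translation=[[0, -2, 0], [0, -3, 0], [0, -3, 0], [0, -2, 0], [0, -1, 0], [0, 0, 0], [0, 0, 0], [0, 0, 0]], twist=[0, 0, 0, 0, 0, 0, 0, 0])

```text
clock: 8.35
tool_pos: [0.5441, 0.2996, 0.1329]
eef_rot: [[-0.122, 0.993, 0.0], [0.993, 0.122, 0.0], [-0.0, 0.0, -1.0]]
contact_force: [0.4, 0.5, -7.2]
gripper_width: 0.0136
grasp_force: 30.0
```

>>> step_arm(grip=[0, 0, 0, 0, 0, 0, 0, 0], translation=[[0, -1, 0], [0, -1, 0], [0, -1, 0], [0, -1, 0], [0, 0, 0], [0, 0, 0], [0, 0, 0], [0, 0, 0]], twist=[0, 0, 0, 0, 0, 0, 0, 0])

```text
clock: 9.02
tool_pos: [0.5418, 0.2994, 0.1332]
eef_rot: [[-0.121, 0.993, 0.003], [0.993, 0.121, 0.001], [0.001, 0.004, -1.0]]
contact_force: [4.8, 0.5, -10.1]
gripper_width: 0.014
grasp_force: 30.0
```

>>> step_arm(grip=[0, 0, 0, 0, 0, 0, 0, 0], translation=[[0, 1, 1], [0, 0, 1], [0, 0, 1], [0, 0, 1], [0, 0, 1], [0, 0, 0], [0, 0, 0], [0, 0, 0]], twist=[0, 0, 0, 0, 0, 0, 0, 0])

```text
clock: 9.68
tool_pos: [0.542, 0.2996, 0.1282]
eef_rot: [[-0.121, 0.993, 0.002], [0.993, 0.121, 0.001], [0.001, 0.002, -1.0]]
contact_force: [5.4, 1.3, -6.1]
gripper_width: 0.0138
grasp_force: 30.0
```

>>> step_arm(grip=[0, 0, 0, 0, 0, 0, 0, 0], translation=[[0, 0, 1], [0, 0, 1], [0, 0, 0], [0, 0, 0], [0, 0, 0], [0, 0, 0], [0, 0, 0], [0, 0, 0]], twist=[0, 0, 0, 0, 0, 0, 0, 0])

```text
clock: 10.35
tool_pos: [0.5422, 0.2997, 0.1271]
eef_rot: [[-0.121, 0.993, 0.003], [0.993, 0.121, 0.001], [0.001, 0.003, -1.0]]
contact_force: [6.0, -0.2, 1.8]
gripper_width: 0.0138
grasp_force: 30.0
```

```bash
python3 - <<'E'
from h import *
im=arm.grab_frame("side");cv2.imwrite("pics/side3.png",cv2.resize(im[90:260,150:350,::-1],None,fx=3.5,fy=3.5))
s=arm.sense();print(s["tool_pos"],s["contact_force"],s["ft_torque"],s["clock"])
E
```

```text
[0.5422 0.2997 0.127 ] [ 6.2746 -0.8209  2.235 ] [-0.1356 -1.0937  0.155 ] 10.4
```

View pics/side3.png

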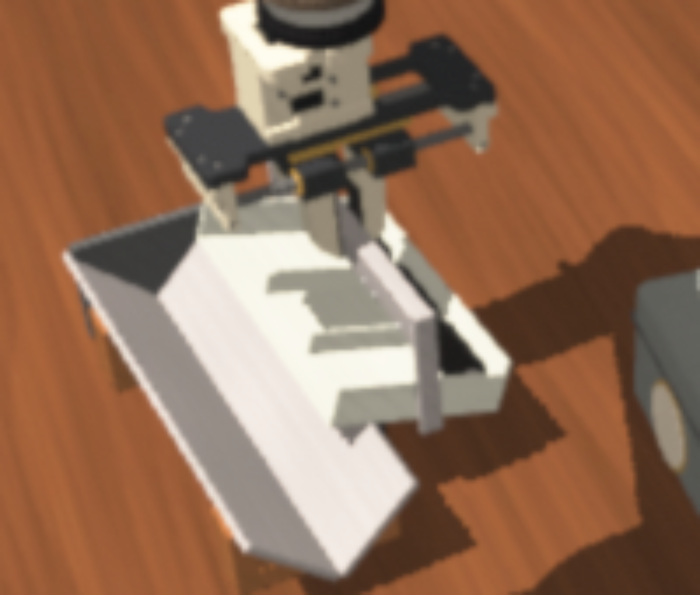

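The crop shows the pan level, its floor resting on the +x rim with the lip well inside the trough. The force change (z from -7 to +2 N, x +6 N) confirms it is seated and hooked. I now loosen the grip to a cage, shifting so that the +x finger stays against the bar.

>>> step_arm(grip=[0.17, 0.2, 0.23, 0.27, 0.3, 0.33, 0.33, 0.33], translation=[[0, 0, 0], [0, -1.5, 0], [0, -1.5, 0], [0, -1.5, 0], [0, -1.5, 0], [0, -1.5, 0], [0, -1, 0], [0, 0, 0]], twist=[0, 0, 0, 0, 0, 0, 0, 0])

```text
clock: 11.07
tool_pos: [0.5341, 0.2987, 0.127]
eef_rot: [[-0.121, 0.993, 0.003], [0.993, 0.121, 0.001], [0.001, 0.004, -1.0]]
contact_force: [6.4, 0.3, 1.1]
gripper_width: 0.0303
grasp_force: 3.1
```

```bash
python3 - <<'E'
from h import *
im=arm.grab_frame("side");cv2.imwrite("pics/side4.png",cv2.resize(im[90:260,150:350,::-1],None,fx=3.5,fy=3.5))
s=arm.sense();print(s["tool_pos"],s["contact_force"],s["ft_torque"],s["gripper_width"])
E
```

```text
[0.5342 0.2988 0.127 ] [ 6.189  -0.0712  1.0083] [-0.0335 -1.4479 -0.0634] 0.030398419476363035
```

View pics/side4.png

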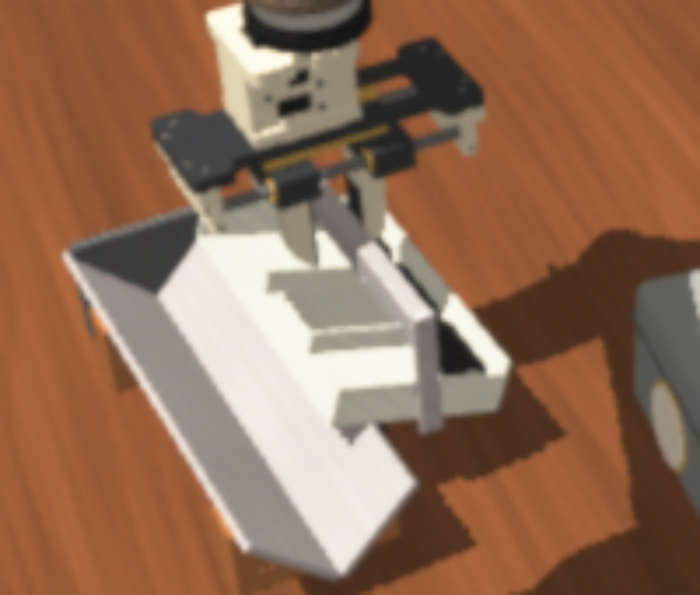

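The pan stays level, leaning on the +x finger with 6 N and hooked on the rim. Next is a tilt to about 15°.

>>> step_arm(grip=[0.33, 0.33, 0.33, 0.33, 0.33, 0.33, 0.33, 0.33], translation=[[0, -2, -1], [0, -2, -1], [0, -2, -1], [0, -2, -1], [0, -2, -1], [0, -2, -1], [0, -1, -0.5], [0, -1, 0]], twist=[0, 0, 0, 0, 0, 0, 0, 0])

```text
clock: 11.78
tool_pos: [0.5229, 0.2974, 0.1351]
eef_rot: [[-0.12, 0.993, 0.008], [0.993, 0.12, 0.003], [0.002, 0.009, -1.0]]
contact_force: [10.2, -0.2, 6.3]
gripper_width: 0.0304
grasp_force: 5.5
```

```bash
python3 - <<'E'
from h import *
im=arm.grab_frame("side");cv2.imwrite("pics/side5.png",cv2.resize(im[90:260,150:350,::-1],None,fx=3.5,fy=3.5))
s=arm.sense();print(s["tool_pos"],s["contact_force"],s["ft_torque"],s["gripper_width"])
E
```

```text
[0.5228 0.2974 0.1351] [ 9.3078 -0.3473  5.3804] [-0.1526 -2.3526 -0.0493] 0.030450510827378433
```

View pics/side5.png

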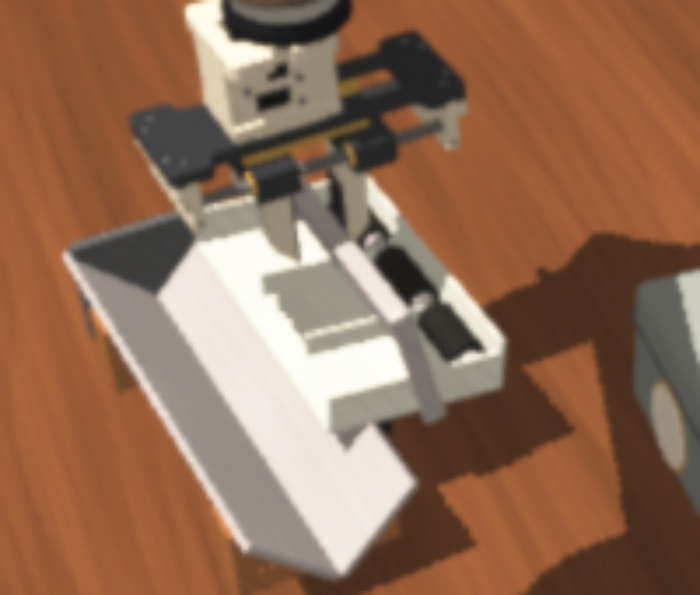

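The pan is tilting cleanly about the rim, at about 12° now, with the rollers still at the back (crop pixels about (400,275) and (450,330)). I continue slowly.

>>> step_arm(grip=[0.33, 0.33, 0.33, 0.33, 0.33, 0.33, 0.33, 0.33], translation=[[0, -0.8, -0.3], [0, -0.8, -0.3], [0, -0.8, -0.3], [0, -0.8, -0.3], [0, -0.8, -0.3], [0, -0.8, -0.3], [0, -0.8, -0.3], [0, -0.8, -0.3]], twist=[0, 0, 0, 0, 0, 0, 0, 0])

```text
clock: 12.5
tool_pos: [0.5173, 0.2967, 0.138]
eef_rot: [[-0.12, 0.993, 0.01], [0.993, 0.12, 0.003], [0.002, 0.01, -1.0]]
contact_force: [9.5, -0.6, 8.2]
gripper_width: 0.0302
grasp_force: 5.9
```

>>> step_arm(grip=[0.33, 0.33, 0.33, 0.33, 0.33, 0.33, 0.33, 0.33], translation=[[0, -0.6, -0.2], [0, -0.6, -0.2], [0, -0.6, -0.2], [0, -0.6, -0.2], [0, -0.6, -0.2], [0, -0.6, -0.2], [0, -0.6, -0.2], [0, -0.6, -0.2]], twist=[0, 0, 0, 0, 0, 0, 0, 0])

```text
clock: 13.17
tool_pos: [0.5128, 0.2962, 0.14]
eef_rot: [[-0.12, 0.993, 0.01], [0.993, 0.12, 0.003], [0.002, 0.01, -1.0]]
contact_force: [10.1, -1.6, 9.0]
gripper_width: 0.0302
grasp_force: 6.3
```

```bash
cat >> h.py <<'E'
def dark(n,box,t=60,amin=40):
    im=arm.grab_frame(n); x0,y0,x1,y1=box; c=im[y0:y1,x0:x1]
    k,l,st,ce=cv2.connectedComponentsWithStats((c.max(2)<t).astype(np.uint8))
    for i in range(1,k):
        if st[i,4]>=amin: print(n,ce[i].round()+[x0,y0],st[i])
    return im
E
python3 - <<'E'
from h import *
# previous picture's blobs for reference
p=cv2.resize(cv2.imread("pics/side5.png"),(200,170),interpolation=cv2.INTER_AREA)
k,l,st,ce=cv2.connectedComponentsWithStats((p.max(2)<60).astype(np.uint8))
for i in range(1,k):
    if st[i,4]>40: print("prev",ce[i].round()+[150,90],st[i])
s=arm.sense();print(s["tool_pos"],s["contact_force"],s["ft_torque"],s["clock"])
im=dark("side",(150,90,350,260)); cv2.imwrite("pics/side6.png",im[:,:,::-1])
E
```

```text
prev [232.  97.] [ 65   0  35  13 204]
prev [254. 120.] [ 49  10  83  43 736]
prev [229. 142.] [74 48 12  9 79]
prev [265. 168.] [108  71  16  15 122]
prev [277. 184.] [120  88  17  14 123]
[0.5128 0.2962 0.14  ] [10.1228 -1.6409  9.0485] [-0.3587 -2.5089 -0.0605] 13.1667
side [227.  96.] [ 59   0  36  12 216]
side [249. 119.] [ 44   9  84  44 778]
side [224. 142.] [69 47 12 10 85]
side [263. 164.] [106  67  17  17 148]
side [276. 180.] [119  83  16  16 134]
```

>>> step_arm(grip=[0.33, 0.33, 0.33, 0.33, 0.33, 0.33, 0.33, 0.33], translation=[[0, 0.2, 1.3], [0, 0.2, 1.3], [0, 0, 1], [0, -0.6, 0], [0, -0.6, 0], [0, -0.6, 0], [0, -0.6, 0], [0, -0.6, 0]], twist=[0, 0, 0, 0, 0, 0, 0, 0])

```text
clock: 13.88
tool_pos: [0.5047, 0.2956, 0.1333]
eef_rot: [[-0.122, 0.993, 0.0], [0.993, 0.122, 0.001], [0.001, 0.001, -1.0]]
contact_force: [2.4, 0.9, 1.8]
gripper_width: 0.0304
grasp_force: 1.1
```

```bash
python3 - <<'E'
from h import *
s=arm.sense();print(s["tool_pos"],s["contact_force"],s["ft_torque"],s["clock"])
im=dark("side",(150,90,350,260)); cv2.imwrite("pics/side7.png",im[:,:,::-1])
E
```

```text
[0.5047 0.2956 0.1333] [2.3974 0.924  1.7588] [ 0.1232 -0.5748  0.0839] 13.8833
side [224. 100.] [ 56   0  36  16 219]
side [246. 123.] [ 41  13  84  43 763]
side [221. 145.] [66 51 12 10 86]
side [232. 177.] [ 75  79  16  18 154]
side [245. 193.] [ 87  96  17  16 136]
```

```bash
cat >> h.py <<'E'
O=np.array([.450,.2767]);ex=np.array([np.cos(np.radians(7)),np.sin(np.radians(7))]);ey=np.array([-ex[1],ex[0]])
def tw(x,y,z): return np.array([*(O+x*ex+y*ey),z])
def tr(p): d=np.array(p[:2])-O; return d@ex,d@ey
def proj(n,p):
    i=arm.camera_info(n);c=np.array(i["camera_from_world"])@[*p,1]
    return np.array([i["fx"]*c[0]/c[2]+i["cx"],i["fy"]*c[1]/c[2]+i["cy"]])
E
python3 - <<'E'
from h import *
for y in (-62,10,82): print(y,proj("side",tw(0,y/1000,.0434)).round())
for u,v in((232,177),(245,193)): print("axis",np.round(tr(ray("side",u,v,.0434)),4))
im=dark("side",(150,90,350,260)); cv2.imwrite("pics/side8.png",cv2.resize(im[90:260,150:350,::-1],None,fx=3.5,fy=3.5))
E
```

```text
-62 [227. 221.]
10 [215. 202.]
82 [203. 184.]
axis [0.0697 0.0729]
axis [0.0728 0.0037]
side [224. 100.] [ 56   0  36  16 224]
side [246. 123.] [ 40  13  85  43 770]
side [221. 145.] [66 51 12 10 86]
side [213. 162.] [ 57  65  16  17 104]
side [226. 179.] [ 68  82  17  18 148]
side [238. 196.] [ 81  99  17  17 140]
```

View pics/side8.png

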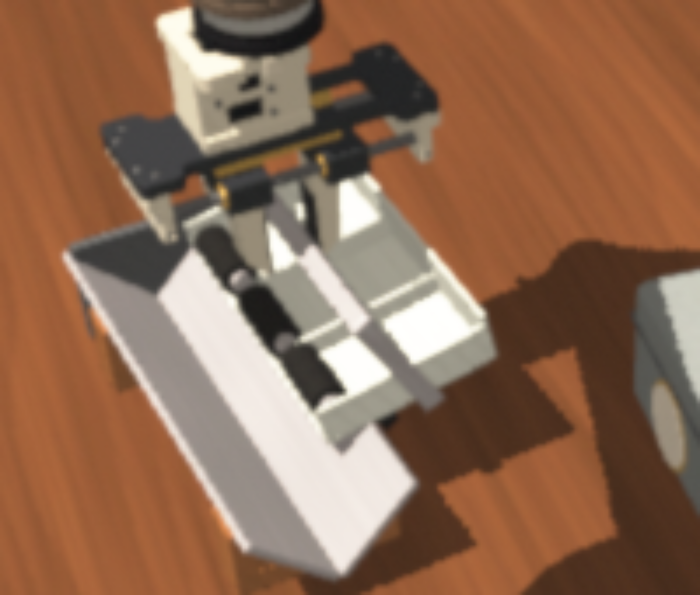

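The three rollers are passing the lip together (crop (215,250), (262,315) and (312,372)), moving at about 0.2 m/s. I hold still and let them drop in.

>>> step_arm(grip=[0.33, 0.33, 0.33, 0.33, 0.33, 0.33, 0.33, 0.33], translation=[[0, 0, 0], [0, 0, 0], [0, 0, 0], [0, 0, 0], [0, 0, 0], [0, 0, 0], [0, 0, 0], [0, 0, 0]], twist=[0, 0, 0, 0, 0, 0, 0, 0])

```text
clock: 14.65
tool_pos: [0.5047, 0.2947, 0.1324]
eef_rot: [[-0.122, 0.993, -0.0], [0.993, 0.122, -0.0], [-0.0, -0.0, -1.0]]
contact_force: [1.2, 1.7, -0.1]
gripper_width: 0.0302
grasp_force: 0.7
```

```bash
python3 - <<'E'
from h import *
s=arm.sense();print(s["tool_pos"],s["contact_force"],s["ft_torque"],s["clock"])
im=dark("side",(150,90,350,260)); cv2.imwrite("pics/side9.png",im[:,:,::-1])
print([proj("side",tw(0,y/1000,.0434)).round() for y in (-62,10,82)])
E
```

```text
[0.5047 0.2947 0.1324] [ 1.2361  1.7298 -0.0797] [ 0.1562 -0.4248  0.0175] 14.65
side [225. 100.] [ 57   0  36  16 219]
side [247. 123.] [ 41  13  84  44 759]
side [221. 146.] [66 51 12 10 86]
side [203. 182.] [ 47  86  15  17 117]
side [221. 210.] [ 58 102  29  38 302]
[array([227., 221.]), array([215., 202.]), array([203., 184.])]
```

The rollers now lie at about (203,182) and, as a merged pair, around (221,210). That matches the projected fold points (203,184), (215,202) and (227,221). I bring the pan back level.

>>> step_arm(grip=[0.33, 0.33, 0.33, 0.33, 0.33, 0.33, 0.33, 0.33], translation=[[0, 2, 0.5], [0, 2.5, 0.5], [0, 2.5, 0.5], [0, 2.5, 0.5], [0, 2.5, 1], [0, 2.5, 1], [0, 2.5, 1], [0, 2, 0.5]], twist=[0, 0, 0, 0, 0, 0, 0, 0])

```text
clock: 15.37
tool_pos: [0.5241, 0.2971, 0.1269]
eef_rot: [[-0.122, 0.993, -0.0], [0.993, 0.122, -0.0], [-0.0, -0.0, -1.0]]
contact_force: [1.9, -0.0, -0.8]
gripper_width: 0.03
grasp_force: 0.9
```

>>> step_arm(grip=[0.33, 0.33, 0.33, 0.33, 0.33, 0.33, 0.33, 0.33], translation=[[0, 2, 0.5], [0, 2, 0.5], [0, 2, 0], [0, 1.5, 0], [0, 1, 0], [0, 0, 0], [0, 0, 0], [0, 0, 0]], twist=[0, 0, 0, 0, 0, 0, 0, 0])

```text
clock: 16.03
tool_pos: [0.5324, 0.2983, 0.1263]
eef_rot: [[-0.122, 0.993, 0.001], [0.993, 0.122, 0.0], [0.0, 0.001, -1.0]]
contact_force: [3.4, -1.6, -0.8]
gripper_width: 0.03
grasp_force: 1.3
```

```bash
python3 - <<'E'
from h import *
s=arm.sense();print(s["tool_pos"],s["contact_force"],s["ft_torque"],s["clock"])
im=dark("side",(150,90,350,260)); cv2.imwrite("pics/side10.png",im[:,:,::-1])
# compare pan-area look with the level, caged moment (side4): best shift of pan end upright patch
a=cv2.imread("pics/side4.png");a=cv2.resize(a,(200,170),interpolation=cv2.INTER_AREA)
b=np.ascontiguousarray(im[90:260,150:350,::-1])
r=cv2.matchTemplate(b[60:140,80:170],a[80:125,95:148],cv2.TM_CCOEFF_NORMED);print(cv2.minMaxLoc(r),"level would be (15,20)")
E
```

```text
[0.5324 0.2983 0.1263] [ 3.4385 -1.604  -0.7594] [ 0.0121 -0.6518  0.0151] 16.0333
side [238.  99.] [ 70   0  35  15 210]
side [259. 122.] [ 54  12  83  43 743]
side [234. 144.] [79 50 12 10 82]
side [203. 182.] [ 47  86  15  17 117]
side [221. 209.] [ 58 102  29  38 301]
(-0.08085892349481583, 0.8629812598228455, (2, 0), (14, 20)) level would be (15,20)
```

>>> step_arm(grip=[0.3, 0.26, 0.22, 0.18, 0.1, 0, 0, 0], translation=[[0, 2, 0], [0, 2, 0], [0, 2, 0], [0, 2, 0], [0, 1, 0], [0, 0, 0], [0, 0, 0], [0, 0, 0]], twist=[0, 0, 0, 0, 0, 0, 0, 0])

```text
clock: 16.75
tool_pos: [0.5419, 0.2994, 0.1264]
eef_rot: [[-0.122, 0.993, 0.002], [0.993, 0.122, 0.0], [0.0, 0.002, -1.0]]
contact_force: [4.1, 1.4, -1.1]
gripper_width: 0.0139
grasp_force: 30.0
```

>>> step_arm(grip=[0, 0, 0, 0, 0, 0, 0, 0], translation=[[0, 0, 0], [0, 0, 0], [0, 0, 0], [0, 0, 0], [0, 0.5, -2], [0, 1, -4], [0, 2, -6], [0, 2, -8]], twist=[0, 0, 0, 0, 0, 0, 0, 0])

```text
clock: 17.42
tool_pos: [0.5443, 0.2993, 0.1452]
eef_rot: [[-0.122, 0.992, -0.005], [0.992, 0.122, -0.002], [-0.002, -0.005, -1.0]]
contact_force: [-0.7, -0.5, -4.5]
gripper_width: 0.0137
grasp_force: 30.0
```

```bash
python3 - <<'E'
from h import *
s=arm.sense();print(s["tool_pos"],s["contact_force"],s["ft_torque"],s["clock"],s["gripper_width"],s["grasp_force"])
E
```

```text
[0.5443 0.2993 0.1452] [-0.6712 -0.4649 -4.4944] [-0.0489 -0.1476  0.0101] 17.4167 0.013742651319580164 29.992611408233643
```

>>> step_arm(grip=[0, 0, 0, 0, 0, 0, 0, 0], translation=[[0, 0, -15], [0, 0, -15], [-5, -0.7, -10], [-12, -1.6, 0], [-20, -2.7, 0], [-28, -3.8, 0], [-34, -4.6, 0], [-34, -4.6, 0]], twist=[0, 0, 0, 0, 0, 0, 0, 0])

```text
clock: 18.08
tool_pos: [0.544, 0.1636, 0.1861]
eef_rot: [[-0.123, 0.992, -0.0], [0.992, 0.123, -0.001], [-0.001, -0.0, -1.0]]
contact_force: [1.2, -0.3, -5.0]
gripper_width: 0.0137
grasp_force: 30.0
```

>>> step_arm(grip=[0, 0, 0, 0, 0, 0, 0, 0], translation=[[-34, -4.6, 0], [-34, -4.6, 0], [-34, -4.6, 0], [-34, -4.6, 0], [-34, -4.6, 0], [-34, -4.6, 0], [-34, -4.6, 0], [-34, -4.6, 0]], twist=[0, 0, 0, 0, 0, 0, 0, 0])

```text
clock: 18.75
tool_pos: [0.54, -0.1117, 0.1862]
eef_rot: [[-0.121, 0.993, -0.001], [0.993, 0.121, -0.001], [-0.001, -0.001, -1.0]]
contact_force: [1.0, -0.6, -5.3]
gripper_width: 0.0137
grasp_force: 30.0
```

>>> step_arm(grip=[0, 0, 0, 0, 0, 0, 0, 0], translation=[[-34, -4.6, 0], [-34, -4.6, 0], [-34, -4.6, 0], [-30, -4, 0], [-24, -3.2, 0], [-14, -2, 0], [-4, -1, 0], [0, 0, 0]], twist=[0, 0, 0, 0, 0, 0.04, 0.04, 0.042])

```text
clock: 19.42
tool_pos: [0.537, -0.2866, 0.1857]
eef_rot: [[0.008, 1.0, -0.001], [1.0, -0.008, -0.0], [-0.0, -0.001, -1.0]]
contact_force: [-0.3, 0.8, -4.7]
gripper_width: 0.0142
grasp_force: 30.0
```

```bash
python3 - <<'E'
from h import *
go([.537,-.285,.083],90)
E
```

```text
clock 19.4167 at [ 0.537  -0.2866  0.1857] 89.56045263196319 shift [  1.6   0.1 102.7] twist -0.0077
```

Exactly over the mat's middle, so I lower and then creep down to contact.

>>> step_arm(grip=[0, 0, 0, 0, 0, 0, 0, 0], translation=[[0, 0, 8], [0, 0, 16], [0, 0, 20], [0, 0, 20], [0, 0, 18], [0, 0, 11], [0, 0, 5], [0, 0, 2]], twist=[0, 0, 0, 0, 0, 0, 0, 0])

```text
clock: 20.08
tool_pos: [0.5381, -0.2834, 0.0852]
eef_rot: [[-0.001, 1.0, -0.001], [1.0, 0.001, 0.001], [0.001, -0.001, -1.0]]
contact_force: [-0.3, -0.6, -4.2]
gripper_width: 0.0139
grasp_force: 30.0
```

>>> step_arm(grip=[0, 0, 0, 0, 0, 0, 0, 0], translation=[[0, 0, 1], [0, 0, 1], [0, 0, 1], [0, 0, 0.5], [0, 0, 0], [0, 0, 0], [0, 0, 0], [0, 0, 0]], twist=[0, 0, 0, 0, 0, 0, 0, 0])

```text
clock: 20.75
tool_pos: [0.5387, -0.2843, 0.0828]
eef_rot: [[-0.0, 1.0, 0.0], [1.0, 0.0, -0.0], [-0.0, 0.0, -1.0]]
contact_force: [-0.5, 0.2, -4.1]
gripper_width: 0.0136
grasp_force: 30.0
```

>>> step_arm(grip=[0, 0, 0, 0, 0, 0, 0, 0], translation=[[0, 0, 0.7], [0, 0, 0.7], [0, 0, 0.6], [0, 0, 0], [0, 0, 0], [0, 0, 0], [0, 0, 0], [0, 0, 0]], twist=[0, 0, 0, 0, 0, 0, 0, 0])

```text
clock: 21.42
tool_pos: [0.5388, -0.2843, 0.0808]
eef_rot: [[-0.0, 1.0, 0.0], [1.0, 0.0, -0.0], [-0.0, 0.0, -1.0]]
contact_force: [0.1, -0.6, -1.3]
gripper_width: 0.0139
grasp_force: 30.0
```

>>> step_arm(grip=[0, 0, 0.2, 0.3, 0.4, 0.5, 0.6, 0.6], translation=[[0, 0, 0.5], [0, 0, 0], [0, 0, 0], [0, 0, 0], [0, 0, 0], [0, 0, 0], [0, 0, 0], [0, 0, 0]], twist=[0, 0, 0, 0, 0, 0, 0, 0])

```text
clock: 22.08
tool_pos: [0.5387, -0.2843, 0.0801]
eef_rot: [[0.0, 1.0, 0.0], [1.0, -0.0, 0.0], [0.0, 0.0, -1.0]]
contact_force: [-0.2, -0.5, -0.3]
gripper_width: 0.0472
grasp_force: 0.0
```

>>> step_arm(grip=[0.6, 0.6, 0.6, 0.6, 0.3, 0, 0, 0], translation=[[0, 0, -4], [0, 0, -12], [0, 0, -25], [0, 0, -35], [0, 0, -30], [0, 0, -15], [0, 0, 0], [0, 0, 0]], twist=[0, 0, 0, 0, 0, 0, 0.1, 0.12])

```text
clock: 22.75
tool_pos: [0.5399, -0.2846, 0.2041]
eef_rot: [[0.222, 0.975, 0.004], [0.975, -0.222, -0.002], [-0.001, 0.004, -1.0]]
contact_force: [0.2, 0.9, -1.1]
gripper_width: 0.0329
grasp_force: 0.0
```

```bash
python3 - <<'E'
from h import *
s=arm.sense();print(s["tool_pos"],s["clock"],s["gripper_width"],s["joint_positions"])
im=arm.grab_frame("top");cv2.imwrite("pics/top3.png",im[:,:,::-1])
c=im[270:350,150:300]; k,l,st,ce=cv2.connectedComponentsWithStats((c.max(2)<75).astype(np.uint8))
for i in range(1,k):
    if st[i,4]>15:
        p=ce[i]+[150,270]; print(p.round(1),st[i],"trough x,y at axis height",np.round(tr(ray("top",*p,.05)),4))
# pan: side walls / bar
hsv=cv2.cvtColor(im,cv2.COLOR_RGB2HSV); m=((hsv[...,1]<60)&(hsv[...,2]>120)).astype(np.uint8)*255
q=quads(m,(385,235,520,330)); a=cv2.approxPolyDP(cv2.convexHull(q),3,True)[:,0]
for p in a: print(p,ray("top",*p,.04)[:2])
go(tw(0,-.130,.17),7)
E
```

```text
[ 0.5399 -0.2846  0.2041] 22.75 0.03285379311900227 [ 58.0234  30.5024 -44.7761  95.8695  23.6418  63.2576  -6.4125]
[162.4 323.3] [  9  33   9  42 166] trough x,y at axis height [-0.0004  0.1566]
[249.7 311.4] [ 90  36  21  12 183] trough x,y at axis height [ 0.0013 -0.0586]
[222.3 315.1] [ 63  40  21  11 183] trough x,y at axis height [0.0008 0.009 ]
[192.7 319. ] [ 33  44  21  11 186] trough x,y at axis height [0.0006 0.0821]
[473 256] [ 0.5934 -0.3379]
[465 303] [ 0.4766 -0.3114]
[411 305] [ 0.4723 -0.1783]
[409 256] [ 0.5944 -0.1777]
clock 22.8 at [ 0.5394 -0.2843  0.2034] 76.6855119822371 shift [ 403.5 -171.2   32.6] twist 1.2162
```

The top view measurement puts the rollers in the fold at y = 82, 9 and -59 mm, with x within about 1 mm. The pan is parked near the middle of the mat. I now move the shut gripper to the open end.

>>> step_arm(grip=[0, 0, 0, 0, 0, 0, 0, 0], translation=[[15, -6, 0], [30, -13, 0], [37, -16, 0], [37, -16, 0], [37, -16, 0], [37, -16, 0], [37, -16, 0], [37, -16, 0]], twist=[0, 0, 0, 0, 0, 0, 0, 0])

```text
clock: 23.47
tool_pos: [0.4829, 0.0042, 0.2013]
eef_rot: [[0.213, 0.977, -0.0], [0.977, -0.213, -0.001], [-0.001, -0.0, -1.0]]
contact_force: [0.3, -0.3, -0.0]
gripper_width: 0.0008
grasp_force: 0.0
```

>>> step_arm(grip=[0, 0, 0, 0, 0, 0, 0, 0], translation=[[37, -16, 0], [37, -16, 0], [35, -14, 0], [22, -8, 0], [5, -2, 0], [0, 0, 0], [0, 0, 0], [0, 0, 0]], twist=[0, 0, 0, 0, 0.12, 0.12, 0.12, 0.12])

```text
clock: 24.13
tool_pos: [0.4582, 0.1477, 0.2011]
eef_rot: [[0.644, 0.765, -0.001], [0.765, -0.644, -0.0], [-0.001, -0.0, -1.0]]
contact_force: [-0.5, 0.6, -0.4]
gripper_width: 0.0005
grasp_force: 0.0
```

>>> step_arm(grip=[0, 0, 0, 0, 0, 0, 0, 0], translation=[[0, 0, 0], [0, 0, 0], [0, 0, 0], [0, 0, 0], [0, 0, 0], [0, 0, 0], [0, 0, 0], [0, 0, 0]], twist=[0.12, 0.12, 0.12, 0.12, 0.12, 0.12, 0.016, 0])

```text
clock: 24.8
tool_pos: [0.4587, 0.1471, 0.2012]
eef_rot: [[0.99, 0.14, -0.0], [0.14, -0.99, -0.0], [-0.0, 0.0, -1.0]]
contact_force: [-0.3, 0.5, -0.1]
gripper_width: 0.0002
grasp_force: 0.0
```

```bash
python3 - <<'E'
from h import *
s=arm.sense();print(s["joint_positions"],s["gripper_width"],tr(s["tool_pos"])); go(tw(.0007,-.130,.042),7)
E
```

```text
[  15.105    15.439   -41.4     113.4767   12.3575   55.4718 -114.262 ] 0.0001768262757111768 (np.float64(-0.007141530173190702), np.float64(-0.12972197691557477))
clock 24.8 at [0.4587 0.1471 0.2012] 8.073913759541067 shift [  7.9   0.4 159.2] twist 0.0187
```

>>> step_arm(grip=[0, 0, 0, 0, 0, 0, 0, 0], translation=[[4, 0, 20], [4, 0, 30], [0, 0, 30], [0, 0, 30], [0, 0, 22], [0, 0, 15], [0, 0, 8], [0, 0, 2]], twist=[0.009, 0.01, 0, 0, 0, 0, 0, 0])

```text
clock: 25.47
tool_pos: [0.4662, 0.1476, 0.0429]
eef_rot: [[0.993, 0.119, -0.003], [0.119, -0.993, -0.0], [-0.003, -0.0, -1.0]]
contact_force: [-0.1, -0.1, -0.1]
gripper_width: 0.0006
grasp_force: 0.0
```

```bash
python3 - <<'E'
from h import *
s=arm.sense();print(s["contact_force"]); go(tw(.0007,-.130,.042),7)
E
```

```text
[-0.1135 -0.0769 -0.0702]
clock 25.4667 at [0.4662 0.1476 0.0429] 6.854079542561295 shift [ 0.3 -0.2  0.9] twist -0.0025
```

>>> step_arm(grip=[0, 0, 0, 0, 0, 0, 0, 0], translation=[[0, -4, 0], [0, -5, 0], [0, -5, 0], [0, -4, 0], [0, -4, 0], [0, -4, 0], [0, -4, 0], [0, -4, 0]], twist=[0, 0, 0, 0, 0, 0, 0, 0])

```text
clock: 26.13
tool_pos: [0.4637, 0.1814, 0.0443]
eef_rot: [[0.993, 0.116, 0.0], [0.116, -0.993, -0.0], [0.0, 0.0, -1.0]]
contact_force: [-0.4, -2.1, -0.1]
gripper_width: 0.0005
grasp_force: 0.9
```

>>> step_arm(grip=[0, 0, 0, 0, 0, 0, 0, 0], translation=[[0, -4, 0], [0, -4, 0], [0, -4, 0], [0, -4, 0], [0, -4, 0], [0, -4, 0], [0, -4, 0], [0, -3, 0]], twist=[0, 0, 0, 0, 0, 0, 0, 0])

```text
clock: 26.8
tool_pos: [0.4599, 0.2122, 0.0441]
eef_rot: [[0.993, 0.116, -0.0], [0.116, -0.993, -0.0], [-0.0, 0.0, -1.0]]
contact_force: [-0.2, -4.2, 3.2]
gripper_width: 0.0006
grasp_force: 2.4
```

>>> step_arm(grip=[0, 0, 0, 0, 0, 0, 0, 0], translation=[[0, -2, 0], [0, -2, 0], [0, -2, 0], [0, -1, 0], [0, -1, 0], [0, 0, 0], [0, 0, 0], [0, 0, 0]], twist=[0, 0, 0, 0, 0, 0, 0, 0])

```text
clock: 27.47
tool_pos: [0.4594, 0.2202, 0.0443]
eef_rot: [[0.993, 0.116, 0.0], [0.116, -0.993, 0.001], [0.0, -0.0, -1.0]]
contact_force: [-0.0, -3.8, 2.8]
gripper_width: 0.0008
grasp_force: 2.1
```

```bash
python3 - <<'E'
from h import *
s=arm.sense();print(s["contact_force"],tr(s["tool_pos"]),s["tool_pos"],yaw(s))
E
```

```text
[-0.0418 -3.8364  2.8289] (np.float64(0.0023999394562499022), np.float64(-0.05721563055711935)) [0.4594 0.2202 0.0443] 6.641421837377717
```

>>> step_arm(grip=[0, 0, 0, 0, 0, 0, 0, 0], translation=[[0, -1, 0], [0, -1, 0], [0, -1, 0], [0, -1, 0], [0, -1, 0], [0, -1, 0], [0, -1, 0], [0, 0, 0]], twist=[0, 0, 0, 0, 0, 0, 0, 0])

```text
clock: 28.13
tool_pos: [0.4586, 0.2264, 0.0442]
eef_rot: [[0.993, 0.115, 0.0], [0.115, -0.993, -0.001], [0.0, 0.001, -1.0]]
contact_force: [0.6, -5.3, 3.9]
gripper_width: 0.0004
grasp_force: 3.2
```

>>> step_arm(grip=[0, 0, 0, 0, 0, 0, 0, 0], translation=[[0, -1, 0], [0, -1, 0], [0, -1, 0], [0, 0, 0], [0, 0, 0], [0, 0, 0], [0, 0, 0], [0, 0, 0]], twist=[0, 0, 0, 0, 0, 0, 0, 0])

```text
clock: 28.8
tool_pos: [0.4582, 0.2293, 0.0442]
eef_rot: [[0.993, 0.115, 0.0], [0.115, -0.993, -0.001], [0.0, 0.001, -1.0]]
contact_force: [-0.3, -4.7, 4.2]
gripper_width: 0.0002
grasp_force: 3.2
```

>>> step_arm(grip=[0, 0, 0, 0, 0, 0, 0, 0], translation=[[0, -1, 0], [0, -1, 0], [0, -1, 0], [0, -1, 0], [0, 0, 0], [0, 0, 0], [0, 0, 0], [0, 0, 0]], twist=[0, 0, 0, 0, 0, 0, 0, 0])

```text
clock: 29.47
tool_pos: [0.4577, 0.2332, 0.0442]
eef_rot: [[0.993, 0.115, 0.0], [0.115, -0.993, -0.001], [-0.0, 0.001, -1.0]]
contact_force: [0.4, -5.9, 4.4]
gripper_width: 0.0005
grasp_force: 3.3
```

```bash
cat > m.py <<'E'
from h import *
s=arm.sense();print(s["contact_force"],tr(s["tool_pos"]),s["clock"])
im=arm.grab_frame("side")
import sys; cv2.imwrite("pics/%s.png"%sys.argv[1],im[:,:,::-1])
c=im[140:260,160:280]; k,l,st,ce=cv2.connectedComponentsWithStats((c.max(2)<70).astype(np.uint8))
for i in range(1,k):
    if st[i,4]>15: p=ce[i]+[160,140]; print(p.round(1),st[i],np.round(tr(ray("side",*p,.05)),4))
E
python3 m.py p1
```

```text
[ 0.368  -5.8624  4.418 ] (np.float64(0.0023657829092453833), np.float64(-0.044142991921212)) 29.4667
[223.2 184.1] [  35    4   59   69 1476] [0.0386 0.0511]
[184.6 162.7] [ 12  16  26  15 179] [-0.0124  0.1736]
```

>>> step_arm(grip=[0, 0, 0, 0, 0, 0, 0, 0], translation=[[0, -1, 0], [0, -1, 0], [0, -1, 0], [0, -1, 0], [0, -1, 0], [0, 0, 0], [0, 0, 0], [0, 0, 0]], twist=[0, 0, 0, 0, 0, 0, 0, 0])

```text
clock: 30.18
tool_pos: [0.4571, 0.2381, 0.0442]
eef_rot: [[0.993, 0.115, 0.0], [0.115, -0.993, -0.001], [-0.0, 0.001, -1.0]]
contact_force: [-0.0, -5.2, 3.9]
gripper_width: 0.0004
grasp_force: 3.4
```

>>> step_arm(grip=[0, 0, 0, 0, 0, 0, 0, 0], translation=[[0, -1, 0], [0, -1, 0], [0, -1, 0], [0, -1, 0], [0, 0, 0], [0, 0, 0], [0, 0, 0], [0, 0, 0]], twist=[0, 0, 0, 0, 0, 0, 0, 0])

```text
clock: 30.85
tool_pos: [0.4569, 0.2396, 0.044]
eef_rot: [[0.994, 0.113, -0.001], [0.113, -0.994, -0.005], [-0.001, 0.004, -1.0]]
contact_force: [1.2, -10.7, 6.6]
gripper_width: 0.0006
grasp_force: 6.0
```

The force jumps to 10.7 N and the motion stalls, so the row is home. I back off and rise.

>>> step_arm(grip=[0, 0, 0, 0, 0, 0, 0, 0], translation=[[0, 2, 0], [0, 3, 0], [0, 5, 0], [0, 8, 0], [0, 8, -5], [0, 0, -20], [0, 0, -35], [0, 0, -35]], twist=[0, 0, 0, 0, 0, 0, 0, 0])

```text
clock: 31.52
tool_pos: [0.4582, 0.216, 0.1393]
eef_rot: [[0.993, 0.116, -0.003], [0.116, -0.993, -0.0], [-0.003, -0.0, -1.0]]
contact_force: [0.4, -0.2, -0.4]
gripper_width: 0.0004
grasp_force: 0.0
```

>>> step_arm(grip=[0, 0, 0, 0, 0, 0, 0, 0], translation=[[0, 35, -30], [0, 35, -10], [0, 35, 0], [0, 35, 0], [0, 35, 0], [0, 35, 0], [0, 15, 0], [0, 0, 0]], twist=[0, 0, 0, 0, 0, 0, 0, 0])

```text
clock: 32.18
tool_pos: [0.4852, -0.0088, 0.1762]
eef_rot: [[0.994, 0.108, -0.0], [0.108, -0.994, -0.002], [-0.0, 0.002, -1.0]]
contact_force: [0.3, 0.0, 0.1]
gripper_width: 0.0006
grasp_force: 0.0
```

```bash
python3 - <<'E'
from h import *
s=arm.sense();print(s["clock"],s["tool_pos"])
im=arm.grab_frame("top");cv2.imwrite("pics/top9.png",im[:,:,::-1])
c=im[270:350,150:300]; k,l,st,ce=cv2.connectedComponentsWithStats((c.max(2)<75).astype(np.uint8))
for i in range(1,k):
    if st[i,4]>15: p=ce[i]+[150,270]; print(p.round(1),st[i],np.round(tr(ray("top",*p,.05)),4))
b=im[235:330,385:525]; hsv=cv2.cvtColor(b,cv2.COLOR_RGB2HSV); m=((hsv[...,1]<60)&(hsv[...,2]>110)).astype(np.uint8)
q=max(cv2.findContours(m,cv2.RETR_EXTERNAL,cv2.CHAIN_APPROX_NONE)[0],key=cv2.contourArea); r=cv2.minAreaRect(q);print("pan",np.array(r[0])+[385,235],r[1:],ray("top",r[0][0]+385,r[0][1]+235,.04)[:2])
E
```

```text
32.1833 [ 0.4852 -0.0088  0.1762]
[213.2 290.2] [49 18 32  5 53] [0.0643 0.0258]
[170.4 322.2] [  9  33  30  42 346] [-0.0001  0.1369]
[225.8 314.6] [ 66  39  21  12 186] [0.0009 0.0003]
[201.5 317.8] [ 41  42  22  12 191] [0.0008 0.0605]
pan [457.541  279.9993] ((51.61601638793945, 103.10089111328125), 89.06080627441406) [ 0.5334 -0.2961]
```

The rollers measure y = 0, 60 and about 120 mm. The pan is near the mat's middle and square to within about 1°. I'm handing in.

```bash
python3 -c "
from station import arm
print(arm.job_done())"
```

```text
the job is handed in; nothing more can be done
None
```

The job is handed in at 32 s (no verdict came back): by my last camera check all three rollers lie end to end in the fold against the stop plate, the empty pan is back square on its mat, and the arm was clear and never went near the clock case, bowl or screwdriver.

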